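# Lay out the dental tray

### The job

The thin dental probe already lies in one lane of the three-lane instrument tray. Lay the tooth elevator and the scaler handpiece flat in the two free lanes, one to a lane in either order, straight along the lane with their working tips pointing the same way as the probe's tip. Set them down rather than dropping them, and leave the probe, the pill jar, the vial and the gauze where they are.

Things in the scene. Friction and masses are not known exactly. Their poses are not given: they have to be found in the camera images.
- tray: Fixed low tray, grey floor, bright metal ribs, 196 (x) by 184 (y) mm. Origin: centre of its underside. Floor 3 mm thick. Three lanes along its x, at y = +60, 0, -60 mm, each 56 mm wide, 188 mm long. Ribs between and beside the lanes: 4 mm wide, 5 mm above the floor; end walls 12 mm above the floor. The probe lies in the +y lane, tip to the tray's +x end, away from the robot.
- lane_0 (a point): Centre of the floor of the tray's +y lane, which the probe occupies; axes as the tray's.
- lane_1 (a point): Centre of the floor of the tray's middle lane, free; axes as the tray's.
- lane_2 (a point): Centre of the floor of the tray's -y lane, free; axes as the tray's.
- probe: Dental probe, thin steel rod with a fine bent tip, 146 x 14 x 9 mm, already in the tray. Origin: centre of its underside; its x runs along it from the butt to the tip. Leave it there.
- elevator: Tooth elevator, steel, 120 x 22 x 22 mm: fat pear-shaped handle and short narrow shank with the tip. Lies flat on the worktop. Origin: centre of its underside; x runs along it from butt (-60 mm) to tip (+60 mm), z up. Grasp it across, at the handle, x about -25 mm; it is 20 mm wide and 21 mm high there. 45 g.
- elevator_butt (a point): Point on the elevator's long axis 55 mm from its middle toward the butt, 10.5 mm above its underside.
- elevator_tip (a point): Point on the elevator's long axis 55 mm from its middle toward the working tip, 10.5 mm above its underside.
- handpiece: Ultrasonic scaler handpiece, pale slim tapering cylinder with a thin metal tip, 142 x 16 x 16 mm. Lies flat on the worktop. Origin: middle of its length, at its underside; x runs along it from butt (-71 mm) to tip (+71 mm; the body ends at +54 mm), z up. Grasp it across, x about -10 mm; 16 mm wide and high there. 60 g.
- handpiece_butt (a point): Point on the handpiece's long axis 65 mm from its middle toward the butt, 8 mm above its underside.
- handpiece_tip (a point): Point on the handpiece's long axis 50 mm from its middle toward the working tip, 8 mm above its underside.
- pill_jar: Bystander: upright pill jar, 50 mm across, 76 mm high, behind the tray. Origin: centre of its underside.
- vial: Bystander: upright brown glass vial, 46 mm across, 85 mm high, behind the tray. Origin: centre of its underside.
- gauze_stack: Bystander: stack of gauze squares, 78 x 78 x 30 mm, behind the tray to the left. Origin: centre of its underside.

How it is judged:
By the outcome, as a careful person would: the job done as asked, in the order asked, and still so for the second after the job is handed in, with the robot touching nothing.
It also fails if it takes over 54 s, if anything falls off the work surface, if the arm or the gripper's body presses on something with over 40 N, if the wrist force passes 120 N, or if a joint passes its speed limit or range.

### The arm

A 6-joint arm with a two-finger parallel gripper is mounted at the origin on a cart in front of the work surface, level with it; the furniture and walls round the work are solid. World frame = base frame: x ahead of the robot, y to its left, z up, the work surface at z = 0. Lengths are in m, angles in rad, forces in N, time in s.
With the tool pointing down it reaches from about 0.35 to 0.85 m from the base axis. Payload 8.1 kg.
Tool frame: the origin (TCP) lies at the very end of the fingers, on their centre line; the grasp point (between the pads) lies 19 mm behind it; z points along the fingers, x is the direction in which the jaws open and shut, and the axes are right-handed (so a half turn about z gives the same grasp; the last joint's range is limited). The gripper opens to 93 mm and grips with 3 to 60 N. Pads are 15 mm wide; open, the fingers measure 128 mm over their backs; the gripper's body (75 mm by 188 mm) begins 65 mm behind the grasp point.
Start: joints at [1.166, 0.13, 1.488, -0, 1.523, -0.085], TCP at [0.189, 0.57, 0.219] pointing down, gripper open.
Joint ranges: [-2.96, 2.96], [-0.89, 2.26], [0.02, 2.5], [-1.34, 4.48], [0, 2.73], [-2.66, 2.66]. Speed limits (rad/s): [2.39, 2.39, 2.79, 3.14, 3.14, 3.14].

### API

Orientations are given as a rotation vector (axis times angle).
In Python, from plant import robot gives the robot as it stands. The module is installed in compiled form; this text tells all that it offers.
- The arm moves only by the tool jog_arm, never from a script. Its argument "commands" is one flat list of numbers, 5 for each row, row after row: the gripper's target within -1 to 1 (shut at 1, half-way at 0, fully open at -1), then the shift along the tool's x, y, z in m, then the turn about the tool's z in degrees. A call has 1 to 20 rows; each row shifts and turns the commanded pose from where the row before left it, along the tool's axes as they then stand; what a row does not reach is not made up. A row lasts 1/12 s, in which the tool goes at most 41.7 mm and 7.16 degrees, less where a joint would pass 70% of its speed; a pose out of reach is approached as far as the arm can. A call is refused whole if a number of a shift passes 0.0417 or a number of a turn 7.16, either way. A call with a gripper value outside its range is refused whole. The fingers move at their own pace and stop on an object; "grip_force" is the grip in N (left out, the last holds). Time passes only in rows, so rows that do not move let the fingers close. It gives the time, the measured TCP pose, the force and the opening at its end, in the units of the state.
- robot.read_state(): the state, without advancing time (a new reading comes with each control period).
- robot.read_camera(name): name is "scene" or "top"; returns a dict with "img" (480x640x3 uint8, blue, green, red), "vfov" (degrees; the focal length in pixels is half the picture's height over the tangent of half this angle, whatever the lens; pixels are square), "cx", "cy" (the principal point, pixels), "extrinsics" (4x4, takes a point from world to camera coordinates). Camera axes: x right, y down, z forward; pixel columns grow to the right and rows downward; lengths in m; the calibration is good to about 2 mm. A picture is of the moment at which its call begins. There is no depth.
- robot.close_job(): hands the job in, once; it reports no verdict.
Trained networks look in a picture, given as the dict that the camera call returned (one of the last four; its "shot" number tells which), for a name from the list of things; names that differ only in an ending like _2 or _b are one class to them, and where a whole thing is asked for, a point or a joint stands for the part that bears it (a point fixed in the world has none). Each returns a list of dicts, best first, with "score" (0 to 1); they miss things now and then, are a little off and sometimes report something else, mostly with a low value. They report only what shows in the picture. A call takes as long as a camera call.
- robot.recognise(thing, picture): "box" ([centre column, centre row, width, height] as shares, 0 to 1, of the picture: columns of its width, rows of its height, round what is visible of it).
- robot.pinpoint(thing, picture): "position" ([row, column] as shares, 0 to 1, of the picture: columns of its width, rows of its height: a listed point, or the origin of a listed thing).
The state is a dict: "t": time; "q": joint angles; "dq": joint speeds; "joint_torque": joint torques, N m; "tool_pos": TCP position; "orientation": TCP orientation; "force": force on the tool from outside, world axes, zero at the start; "wrist_torque": the same for the moment, N m; "opening": finger opening in m.
Only numpy, scipy, OpenCV 4.12 (cv2) and the standard library are available. Lean on these libraries where they do the work, as an engineer would, in place of code of your own. Each camera call takes 0.05 s, during which the arm holds its last target.

## Working session

There is one attempt and no reset: what is moved stays moved. The work goes in short steps, Python scripts to look and compute and a tool call to move; the robot and the scene stay as the last step left them, time stands still between calls to the robot, and variables do not carry over. Pictures are saved under pics/ and viewed, and the job is handed in when it is done.

Besides the shell and the picture viewer there is one more tool, called after ">>>" as name(argument=value, ...), one argument or row to a line, values as JSON. jog_arm: Moves the arm, as the interface text tells. Its arguments: {"type":"object","properties":{"commands":{"type":"array"},"grip_force":{"type":"number"}},"required":["commands"]}

```bash
mkdir -p pics
cat > h.py <<'E'
import numpy as np, cv2
from plant import robot
def K(p):
    f=p["img"].shape[0]/2/np.tan(np.radians(p["vfov"])/2); return f
def ray(p,u,v,z):
    f=K(p);E=np.array(p["extrinsics"]);R=E[:3,:3];t=E[:3,3]
    d=R.T@np.array([(u-p["cx"])/f,(v-p["cy"])/f,1]);c=-R.T@t
    return c+d*(z-c[2])/d[2]
def proj(p,X):
    f=K(p);E=np.array(p["extrinsics"]);c=E[:3,:3]@np.array(X)+E[:3,3]
    return c[0]/c[2]*f+p["cx"],c[1]/c[2]*f+p["cy"]
def pin(p,n,z):
    r=robot.pinpoint(n,p)
    for q in r[:2]:
        u,v=q["position"][1]*640,q["position"][0]*480
        print(p.get("shot"),n,round(q["score"],2),(round(u,1),round(v,1)),np.round(ray(p,u,v,z),4))
E
python3 - <<'E'
from h import *
s=robot.read_state();print({k:np.round(v,3) for k,v in s.items()})
for n in ["top","scene"]:
    p=robot.read_camera(n);cv2.imwrite(f"pics/{n}0.png",p["img"])
    print(n,p["vfov"],p["cx"],p["cy"],np.round(p["extrinsics"],3).tolist())
    for a,z in [("tray",0),("lane_0",.003),("lane_1",.003),("lane_2",.003),("probe",.003),("elevator",0),("elevator_butt",.0105),("elevator_tip",.0105),("handpiece",0),("handpiece_butt",.008),("handpiece_tip",.008),("pill_jar",0),("vial",0),("gauze_stack",0)]: pin(p,a,z)
E
```

```text
{'t': np.float64(0.0), 'q': array([ 1.166,  0.131,  1.489, -0.   ,  1.523, -0.085]), 'dq': array([ 0.001, -0.001,  0.002,  0.   , -0.   , -0.001]), 'joint_torque': array([ 1.0000e-03, -5.5985e+01, -4.9175e+01,  7.7000e-02,  3.5000e-02,
       -0.0000e+00]), 'tool_pos': array([0.188, 0.569, 0.218]), 'orientation': array([ 2.546e+00,  1.839e+00, -2.000e-03]), 'force': array([-0.759,  1.194, -1.219]), 'wrist_torque': array([-0.025,  0.027, -0.084]), 'opening': np.float64(0.093)}
top 47.61739396423804 323.1918414276942 239.17821220402868 [[0.011, -1.0, 0.023, 0.155], [-0.991, -0.014, -0.13, 0.565], [0.131, -0.021, -0.991, 1.135], [0.0, 0.0, 0.0, 1.0]]
1 tray 0.65 (278.9, 234.6) [0.5766 0.2592 0.    ]
1 tray 0.62 (382.3, 265.4) [0.5111 0.0299 0.    ]
1 lane_0 0.83 (357.5, 268.7) [0.5028 0.0849 0.003 ]
1 lane_0 0.75 (381.5, 269.6) [0.5015 0.032  0.003 ]
1 lane_1 0.83 (357.5, 268.7) [0.5028 0.0849 0.003 ]
1 lane_1 0.75 (381.5, 269.6) [0.5015 0.032  0.003 ]
1 lane_2 0.83 (357.5, 268.7) [0.5028 0.0849 0.003 ]
1 lane_2 0.75 (381.5, 269.6) [0.5015 0.032  0.003 ]
1 probe 0.71 (355.8, 269.5) [0.5
[... 1269 characters left out ...]
301.0) [0.497  0.0842 0.003 ]
2 lane_2 0.77 (362.4, 345.6) [ 0.5178 -0.0345  0.003 ]
2 probe 0.75 (320.7, 297.2) [0.509  0.0868 0.003 ]
2 elevator 0.85 (219.3, 230.3) [0.4196 0.3345 0.    ]
2 elevator_butt 0.83 (233.6, 238.9) [0.4314 0.2894 0.0105]
2 elevator_tip 0.68 (378.0, 215.1) [0.7137 0.1997 0.0105]
2 elevator_tip 0.6 (204.8, 209.9) [0.4144 0.393  0.0105]
2 handpiece 0.59 (294.2, 204.6) [0.5861 0.3229 0.    ]
2 handpiece_butt 0.6 (285.5, 187.4) [0.5919 0.3714 0.008 ]
2 handpiece_tip 0.64 (302.5, 222.8) [0.571 0.261 0.008]
2 pill_jar 0.66 (460.4, 296.8) [ 0.7293 -0.039   0.    ]
2 vial 0.63 (419.9, 257.0) [ 0.7247  0.0734 -0.    ]
2 gauze_stack 0.79 (377.3, 217.0) [0.7161 0.204  0.    ]
```

View pics/top0.png

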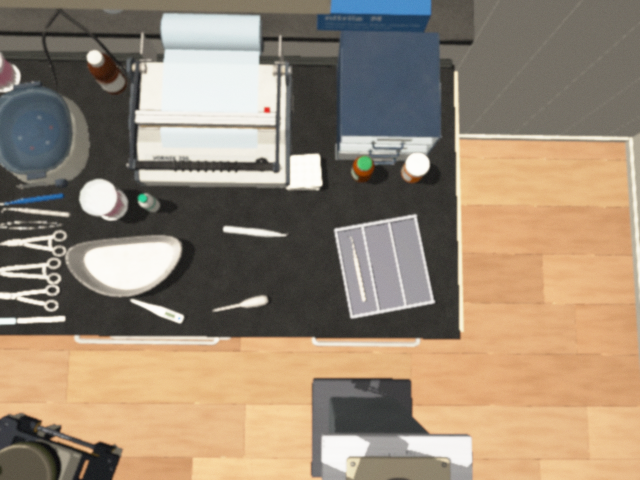

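View pics/scene0.png

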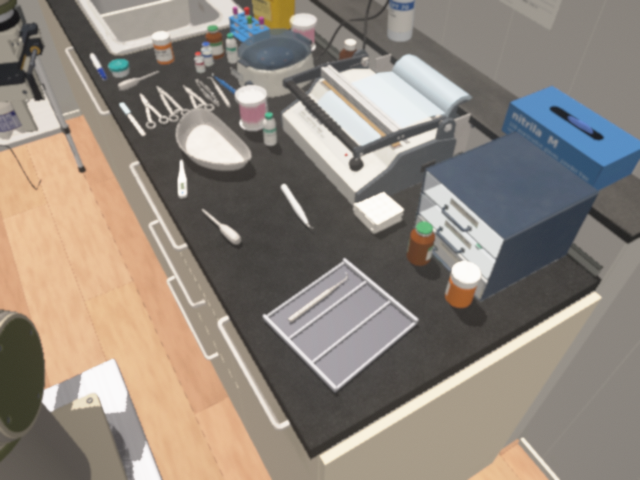

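Run:
```python
import cv2
i=cv2.imread("pics/top0.png")
cv2.imwrite("pics/top0a.png",cv2.resize(i[200:330,190:290],None,fx=6,fy=6,interpolation=cv2.INTER_CUBIC)[:600+0])
cv2.imwrite("pics/top0b.png",cv2.resize(i[210:330,310:460],None,fx=5,fy=5,interpolation=cv2.INTER_CUBIC))
```

```text
(no output)
```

View crops.

View pics/top0a.png

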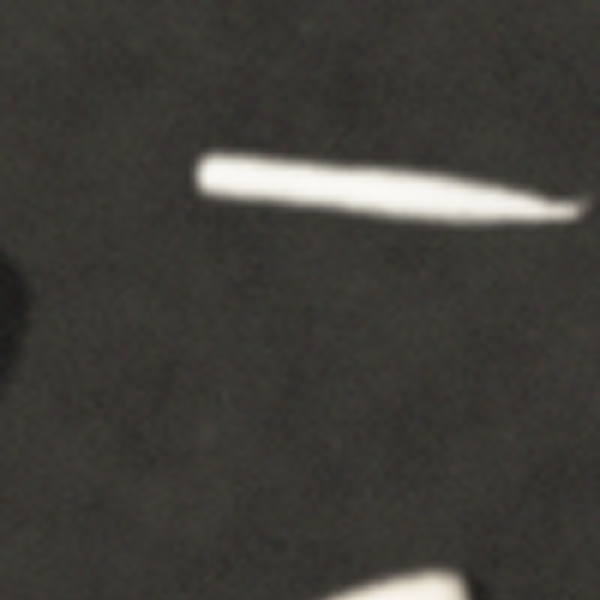

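View pics/top0b.png

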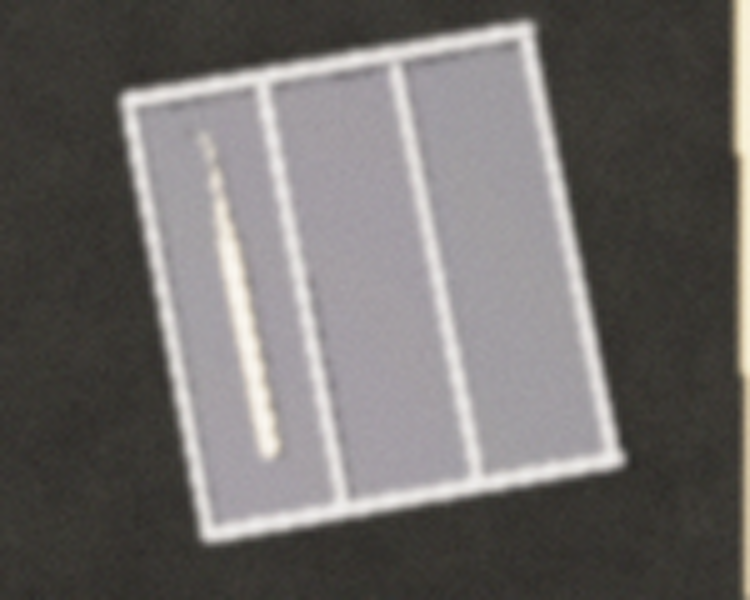

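```bash
cat >> h.py <<'E'
def blob(p,u,v,thr=110,r=60):
    g=cv2.cvtColor(p["img"],cv2.COLOR_BGR2GRAY)
    n,l,st,c=cv2.connectedComponentsWithStats((g>thr).astype(np.uint8))
    k=l[int(round(v)),int(round(u))]
    if k==0:
        ys,xs=np.where((l>0)); j=np.argmin((ys-v)**2+(xs-u)**2);k=l[ys[j],xs[j]]
    ys,xs=np.where(l==k); return xs,ys,st[k]
def axis(p,u,v,z,thr=110):
    xs,ys,st=blob(p,u,v,thr)
    P=np.array([ray(p,a,b,z)[:2] for a,b in zip(xs,ys)])
    m=P.mean(0);w,V=np.linalg.eigh(np.cov((P-m).T));d=V[:,1]
    s=(P-m)@d
    print("blob n",len(xs),"mean",np.round(m,4),"dir",np.round(d,3),"deg",round(np.degrees(np.arctan2(d[1],d[0])),2),"ends",np.round(m+s.min()*d,4),np.round(m+s.max()*d,4),"len",round(np.ptp(s),4))
E
python3 - <<'E'
from h import *
pt=robot.read_camera("top");ps=robot.read_camera("scene")
for nm,z,a,b in [("elev",.0105,(258,302),(230,232)),("hand",.008,(255,232),(297,205))]:
    for thr in (90,120): 
        print(nm);axis(pt,*a,z,thr);axis(ps,*b,z,thr)
print("probe");axis(pt,357,270,.006,185);
cv2.imwrite("pics/sc1.png",cv2.resize(ps["img"][250:400,250:430],None,fx=4,fy=4,interpolation=cv2.INTER_CUBIC))
E
```

```text
elev
blob n 406 mean [0.4245 0.3276] dir [-0.218  0.976] deg 102.57 ends [0.435  0.2805] [0.4086 0.3989] len 0.1213
blob n 397 mean [0.4272 0.3256] dir [-0.212  0.977] deg 102.23 ends [0.438 0.276] [0.4109 0.4009] len 0.1278
elev
blob n 349 mean [0.4249 0.326 ] dir [-0.224  0.975] deg 102.92 ends [0.4351 0.2814] [0.4087 0.3964] len 0.1179
blob n 322 mean [0.4277 0.3237] dir [-0.214  0.977] deg 102.33 ends [0.4377 0.2781] [0.4113 0.3986] len 0.1233
hand
blob n 498 mean [0.5818 0.3178] dir [0.091 0.996] deg 84.78 ends [0.5748 0.2411] [0.5878 0.3839] len 0.1434
blob n 433 mean [0.5839 0.3164] dir [0.098 0.995] deg 84.4 ends [0.5763 0.2392] [0.5909 0.3877] len 0.1492
hand
blob n 422 mean [0.5817 0.3179] dir [0.092 0.996] deg 84.75 ends [0.5748 0.2431] [0.5876 0.3821] len 0.1396
blob n 358 mean [0.5842 0.3189] dir [0.101 0.995] deg 84.23 ends [0.5769 0.2467] [0.5911 0.3868] len 0.1408
probe
blob n 239 mean [0.489  0.0834] dir [-0.98 -0.2 ] deg -168.48 ends [0.557  0.0973] [0.4321 0.0718] len 0.1275
```

View pics/sc1.png

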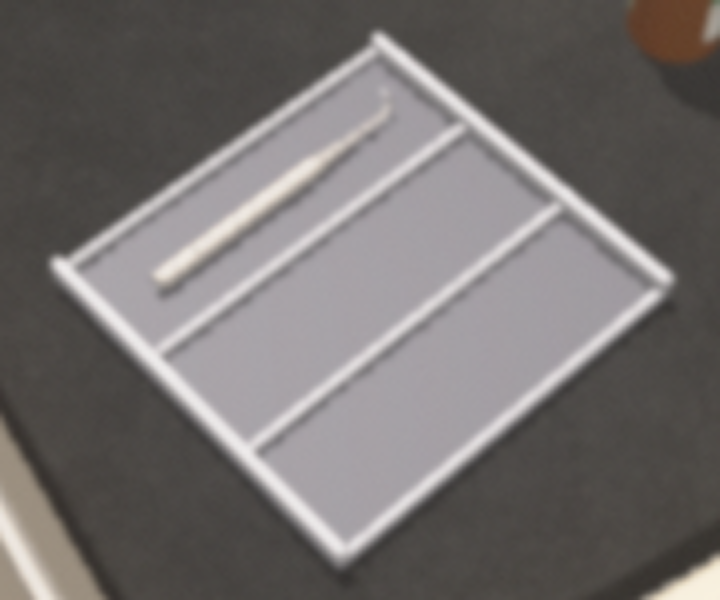

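Run:
```python
from h import *
from scipy.optimize import least_squares
pt=robot.read_camera("top");ps=robot.read_camera("scene")
T=[(334.4,228.6),(417.2,214.4),(435,302),(350.6,318.6)]
S=[(344.5,258.7),(419,319.5),(335.7,388),(263,315.7)]
L=[(.098,.092),(.098,-.092),(-.098,-.092),(-.098,.092)]
def W(q,l): 
    c,s=np.cos(q[2]),np.sin(q[2]);return q[0]+c*l[0]-s*l[1],q[1]+s*l[0]+c*l[1]
for use in ("t","s","ts"):
    def res(q):
        r=[]
        for i in range(4):
            X=(*W(q,L[i]),.015)
            if "t" in use:r+=list(np.subtract(proj(pt,X),T[i]))
            if "s" in use:r+=list(np.subtract(proj(ps,X),S[i]))
        return r
    o=least_squares(res,[.51,.03,.1]);q=o.x
    print(use,np.round(q[:2],4),np.degrees(q[2]).round(2),np.round(o.fun,1))
print([np.round(W(q,(0,y)),4) for y in (.06,0,-.06)])
```

```text
t [0.5098 0.0273] 10.88 [ 0.4  0.4 -0.6  0.2 -0.4  0.4  0.6 -0.9]
s [0.5122 0.0254] 11.06 [ 0.2 -0.7 -0.2 -0.3  0.   1.1 -0.  -0.4]
ts [0.5113 0.0261] 11.0 [ 0.8 -0.2 -0.3 -0.8 -0.2 -0.6 -0.9 -0.3  0.2 -0.4 -0.8  1.   1.3 -1.5
 -0.7 -0.5]
[array([0.4998, 0.085 ]), array([0.5113, 0.0261]), array([ 0.5227, -0.0328])]
```

```bash
cat >> h.py <<'E'
from scipy.spatial.transform import Rotation as Ro
def plan(x,y,z,yaw):
    s=robot.read_state();R=Ro.from_rotvec(s["orientation"]).as_matrix()
    d=R.T@(np.array([x,y,z])-s["tool_pos"]);yw=np.degrees(np.arctan2(R[1,0],R[0,0]))
    print("t",round(float(s["t"]),2),"pos",np.round(s["tool_pos"],4),"yaw",round(yw,2),"tilt",np.round(R[:,2],3),"F",np.round(s["force"],1),"open",round(float(s["opening"]),4))
    print("shift tool mm",np.round(d*1000,1),"turn",round((yw-yaw+180)%360-180,2))
E
python3 -c "
from h import *
plan(.4285,.3146,.10,12.6)"
```

```text
t 1.7 pos [0.1886 0.5696 0.2187] yaw 71.68 tilt [ 0.  0. -1.] F [-0.2 -0.4 -0.9] open 0.0931
shift tool mm [-166.7  307.9  118.7] turn 59.08
```

>>> jog_arm(
  commands=[-1, -0.0139, 0.0257, 0.0099, 0, -1, -0.0139, 0.0257, 0.0099, 0, -1, -0.0139, 0.0257, 0.0099, 0, -1, -0.0139, 0.0257, 0.0099, 0, -1, -0.0139, 0.0257, 0.0099, 0, -1, -0.0139, 0.0257, 0.0099, 0, -1, -0.0139, 0.0257, 0.0099, 0, -1, -0.0139, 0.0257, 0.0099, 0, -1, -0.0139, 0.0257, 0.0099, 0, -1, -0.0139, 0.0257, 0.0099, 0, -1, -0.0139, 0.0257, 0.0099, 0, -1, -0.0139, 0.0257, 0.0099, 0, -1, 0, 0, 0, 7, -1, 0, 0, 0, 7, -1, 0, 0, 0, 7, -1, 0, 0, 0, 7, -1, 0, 0, 0, 7, -1, 0, 0, 0, 7, -1, 0, 0, 0, 7, -1, 0, 0, 0, 7],
  grip_force=25,
)

```text
t: 3.37
tool_pos: [0.429, 0.3143, 0.0999]
orientation: [-3.113, -0.419, -0.0]
force: [-0.2, -0.5, 0.7]
opening: 0.093
```

```bash
python3 -c "
from h import *
plan(.4285,.3146,.007,12.6)"
```

```text
t 3.37 pos [0.429  0.3143 0.0999] yaw 15.33 tilt [ 0.  0. -1.] F [-0.2 -0.5  0.7] open 0.093
shift tool mm [-0.4 -0.4 92.9] turn 2.73
```

>>> jog_arm(
  commands=[-1, -0.0004, -0.0004, 0, 2.8, -0.5, 0, 0, 0.0155, 0, 0, 0, 0, 0.0155, 0, 0, 0, 0, 0.0155, 0, 0, 0, 0, 0.0155, 0, 0, 0, 0, 0.0155, 0, 0, 0, 0, 0.0155, 0, 0, 0, 0, 0, 0],
)

```text
t: 4.03
tool_pos: [0.4262, 0.3132, 0.0036]
orientation: [3.12, 0.352, -0.007]
force: [-0.2, -0.4, -0.9]
opening: 0.0509
```

Run:
```python
from h import *
plan(.4285,.3146,.007,12.6)
p=robot.read_camera("scene");cv2.imwrite("pics/g1.png",cv2.resize(p["img"][130:290,120:320],None,fx=3,fy=3,interpolation=cv2.INTER_CUBIC))
```

```text
t 4.03 pos [0.4262 0.3132 0.0036] yaw 12.88 tilt [-0.004 -0.003 -1.   ] F [-0.2 -0.4 -0.9] open 0.0509
shift tool mm [ 2.5 -0.9 -3.4] turn 0.28
```

View pics/g1.png

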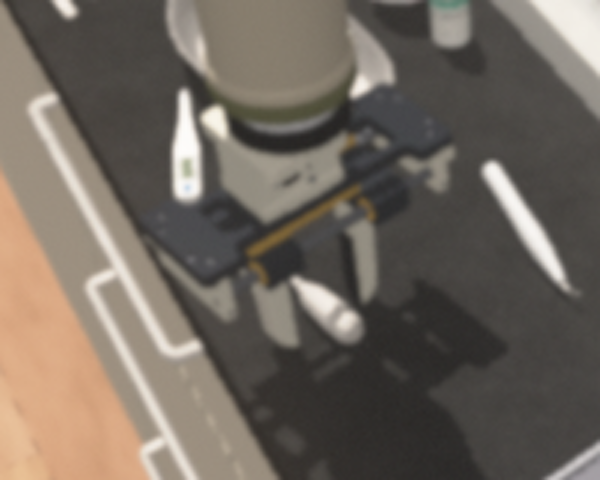

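>>> jog_arm(
  commands=[0, 0, 0, 0, 0, 0, 0, 0, 0, 0],
)

```text
t: 4.25
tool_pos: [0.4293, 0.3151, 0.0081]
orientation: [-3.121, -0.352, -0.003]
force: [-0.1, 0.0, 0.2]
opening: 0.0469
```

```bash
python3 -c "
from h import *
plan(.4285,.3146,.007,12.6)"
```

```text
t 4.25 pos [0.4293 0.3151 0.0081] yaw 12.87 tilt [ 0.002  0.001 -1.   ] F [-0.1  0.   0.2] open 0.0469
shift tool mm [-0.9  0.3  1.1] turn 0.27
```

>>> jog_arm(
  commands=[0.4, 0, 0, 0, 0, 0.4, 0, 0, 0, 0, 0.4, 0, 0, 0, 0, 1, 0, 0, 0, 0, 1, 0, 0, 0, 0, 1, 0, 0, 0, 0, 1, 0, 0, 0, 0, 1, 0, 0, 0, 0],
)

```text
t: 4.92
tool_pos: [0.4286, 0.3147, 0.0071]
orientation: [-3.122, -0.352, -0.0]
force: [-0.9, -0.3, 3.3]
opening: 0.0209
```

```bash
python3 -c "
from h import *
plan(.4285,.3146,.007,12.6)"
```

```text
t 4.92 pos [0.4286 0.3147 0.0071] yaw 12.88 tilt [ 0.  0. -1.] F [-0.9 -0.3  3.3] open 0.0209
shift tool mm [-0.1  0.1  0.1] turn 0.28
```

>>> jog_arm(
  commands=[1, 0, 0, -0.004, 0, 1, 0, 0, -0.01, 0, 1, 0, 0, -0.015, 0, 1, 0, 0, -0.02, 0, 1, 0, 0, -0.02, 0, 1, 0, 0, -0.015, 0, 1, 0, 0, -0.01, 0, 1, 0, 0, -0.005, 0, 1, 0, 0, 0, 0, 1, 0, 0, 0, 0],
)

```text
t: 5.75
tool_pos: [0.4282, 0.3144, 0.1055]
orientation: [3.122, 0.352, -0.001]
force: [0.3, 0.3, -1.4]
opening: 0.0205
```

Run:
```python
from h import *
plan(.4285,.3146,.107,12.6)
p=robot.read_camera("scene");cv2.imwrite("pics/g2.png",cv2.resize(p["img"][100:290,120:320],None,fx=3,fy=3,interpolation=cv2.INTER_CUBIC))
p=robot.read_camera("top");cv2.imwrite("pics/g3.png",cv2.resize(p["img"][230:380,160:360],None,fx=4,fy=4,interpolation=cv2.INTER_CUBIC))
```

```text
t 5.75 pos [0.4282 0.3144 0.1055] yaw 12.88 tilt [-0. -0. -1.] F [ 0.3  0.3 -1.4] open 0.0205
shift tool mm [ 0.3 -0.1 -1.5] turn 0.28
```

View pics/g2.png

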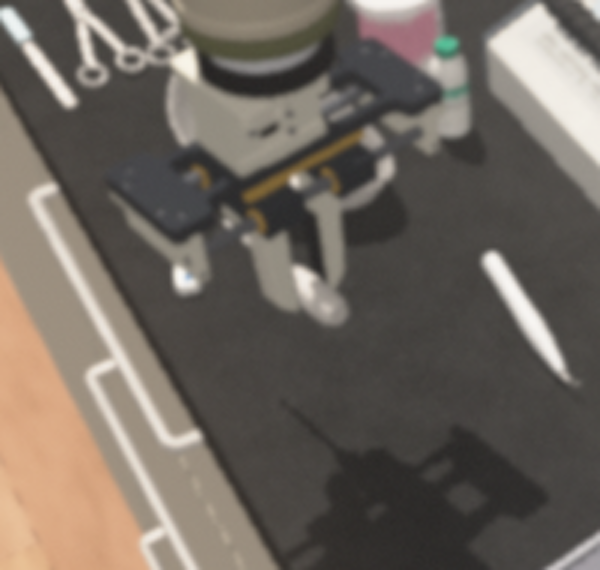

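View pics/g3.png

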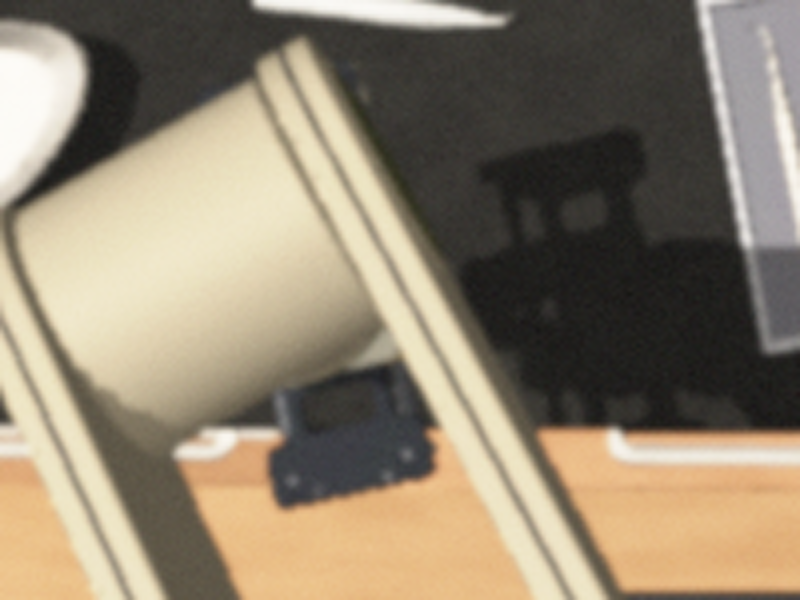

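```bash
python3 - <<'E'
from h import *
plan(.4982,-.0376,.107,-79)
pt=robot.read_camera("top");ps=robot.read_camera("scene")
def tri(a,b):
    from numpy.linalg import lstsq
    o=[]
    for p,(u,v) in ((pt,a),(ps,b)):
        A=ray(p,u,v,0);B=ray(p,u,v,.3);o.append((A,(B-A)/np.linalg.norm(B-A)))
    M=sum(np.eye(3)-np.outer(d,d) for _,d in o);r=sum((np.eye(3)-np.outer(d,d))@a for a,d in o)
    X=np.linalg.solve(M,r);return X.round(3)
print("knob",tri((262,160),(355,163)))
for z in (0,.05,.1): print(z,ray(pt,262,186,z).round(3),ray(pt,150,188,z).round(3))
print(ray(ps,354,195,0).round(3))
E
python3 - <<'E'
import cv2
i=cv2.imread("pics/scene0.png");cv2.imwrite("pics/m1.png",cv2.resize(i[80:240,270:480],None,fx=3.8,fy=3.7))
E
```

```text
t 5.85 pos [0.4277 0.3141 0.1045] yaw 12.88 tilt [-0.002 -0.001 -1.   ] F [-0.7 -0.4 -0.9] open 0.021
shift tool mm [ -9.6 358.6  -2.2] turn 91.88
knob [0.72  0.295 0.078]
0 [0.686 0.299 0.   ] [0.677 0.548 0.   ]
0.05 [0.674 0.295 0.05 ] [0.666 0.533 0.05 ]
0.1 [0.663 0.29  0.1  ] [0.655 0.518 0.1  ]
[0.711 0.284 0.   ]
```

View pics/m1.png

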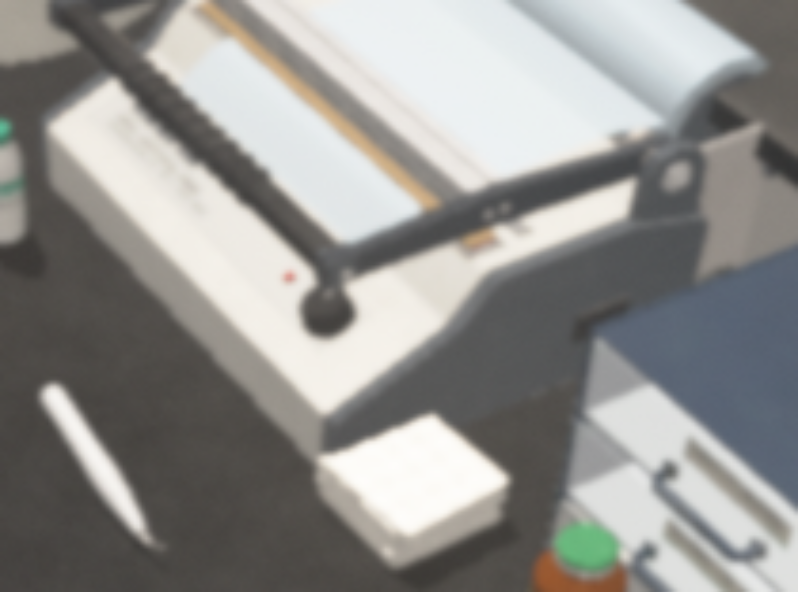

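>>> jog_arm(
  commands=[1, -0.0007, 0.01, -0.0002, 0, 1, -0.0007, 0.02, -0.0002, 0, 1, -0.0007, 0.0275, -0.0002, 0, 1, -0.0007, 0.0275, -0.0002, 0, 1, -0.0007, 0.0275, -0.0002, 0, 1, -0.0007, 0.0275, -0.0002, 0, 1, -0.0007, 0.0275, -0.0002, 0, 1, -0.0007, 0.0275, -0.0002, 0, 1, -0.0007, 0.0275, -0.0002, 0, 1, -0.0007, 0.0275, -0.0002, 0, 1, -0.0007, 0.0275, 0, 0, 1, -0.0007, 0.0275, 0, 0, 1, -0.0007, 0.0275, 0, 0, 1, -0.0007, 0.018, 0, 0, 1, 0, 0.008, 0, 0, 1, 0, 0, 0, 5, 1, 0, 0, 0, 7, 1, 0, 0, 0, 7, 1, 0, 0, 0, 7, 1, 0, 0, 0, 7],
)

```text
t: 7.62
tool_pos: [0.4983, -0.0368, 0.1075]
orientation: [-3.091, 0.558, 0.001]
force: [-0.2, -0.1, -0.6]
opening: 0.0205
```

>>> jog_arm(
  commands=[1, 0, 0, 0, 7, 1, 0, 0, 0, 7, 1, 0, 0, 0, 7, 1, 0, 0, 0, 7, 1, 0, 0, 0, 7, 1, 0, 0, 0, 7, 1, 0, 0, 0, 7, 1, 0, 0, 0, 6, 1, 0, 0, 0, 3.5, 1, 0, 0, 0, 0, 1, 0, 0, 0, 0, 1, 0, 0, 0, 0],
)

```text
t: 8.62
tool_pos: [0.4985, -0.0369, 0.1077]
orientation: [2.433, -1.987, -0.001]
force: [-0.5, 0.4, -0.0]
opening: 0.0205
```

Run:
```python
from h import *
plan(.4982,-.0376,.06,-79)
p=robot.read_camera("scene");cv2.imwrite("pics/g4.png",cv2.resize(p["img"][200:410,240:460],None,fx=3,fy=2.8,interpolation=cv2.INTER_CUBIC))
```

```text
t 8.62 pos [ 0.4985 -0.0369  0.1077] yaw -78.48 tilt [-0.  0. -1.] F [-0.5  0.4 -0. ] open 0.0205
shift tool mm [ 0.6  0.5 47.7] turn 0.52
```

View pics/g4.png

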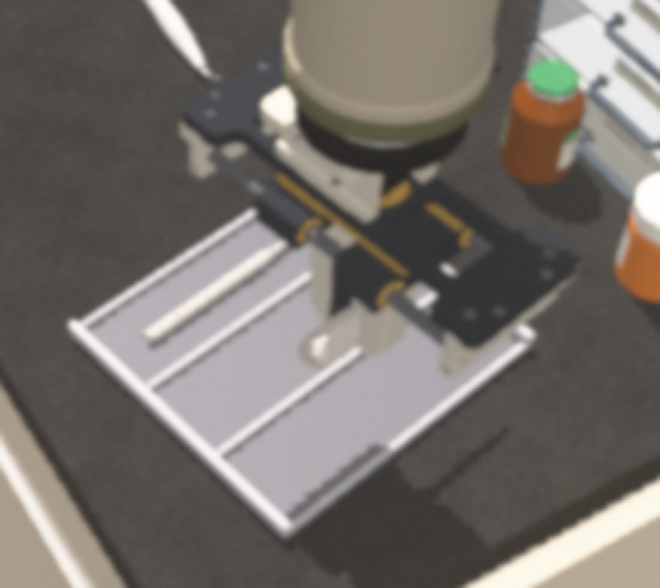

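>>> jog_arm(
  commands=[1, 0.0006, 0.0005, 0, 0.5, 1, 0, 0, 0.008, 0, 1, 0, 0, 0.015, 0, 1, 0, 0, 0.02, 0, 1, 0, 0, 0.02, 0, 1, 0, 0, 0.015, 0, 1, 0, 0, 0.009, 0, 1, 0, 0, 0.004, 0, 1, 0, 0, 0.001, 0, 1, 0, 0, 0, 0, 1, 0, 0, 0, 0, 1, 0, 0, 0, 0],
)

```text
t: 9.67
tool_pos: [0.4994, -0.0379, 0.017]
orientation: [-2.421, 2.0, -0.003]
force: [1.3, -0.3, -0.1]
opening: 0.0207
```

Run:
```python
from h import *
plan(.4982,-.0376,.010,-79)
p=robot.read_camera("scene");cv2.imwrite("pics/g5.png",cv2.resize(p["img"][240:410,240:460],None,fx=3.5,fy=3.5,interpolation=cv2.INTER_CUBIC))
```

```text
t 9.67 pos [ 0.4994 -0.0379  0.017 ] yaw -79.12 tilt [ 0.002 -0.    -1.   ] F [ 1.3 -0.3 -0.1] open 0.0207
shift tool mm [-0.6  1.1  7. ] turn -0.12
```

View pics/g5.png

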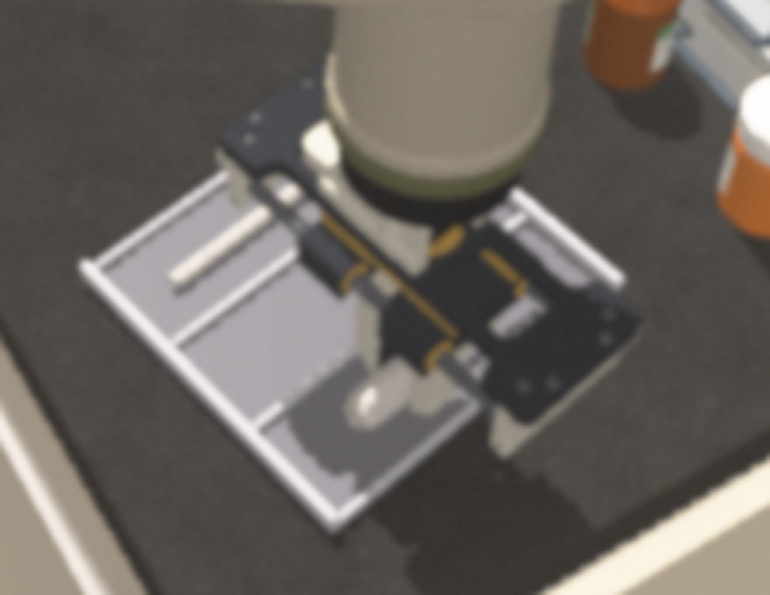

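>>> jog_arm(
  commands=[1, 0, 0, 0.002, 0, 1, 0, 0, 0.001, 0, 1, 0, 0, 0.001, 0, 1, 0, 0, 0, 0, 1, 0, 0, 0, 0],
)

```text
t: 10.13
tool_pos: [0.4983, -0.0377, 0.0117]
orientation: [2.422, -2.001, -0.0]
force: [-0.5, -0.8, -1.1]
opening: 0.0209
```

>>> jog_arm(
  commands=[1, 0, 0, 0.0007, 0, 1, 0, 0, 0.0007, 0, 1, 0, 0, 0, 0, 1, 0, 0, 0, 0, 1, 0, 0, 0, 0],
)

```text
t: 10.55
tool_pos: [0.4984, -0.0378, 0.0104]
orientation: [-2.422, 2.001, 0.0]
force: [-0.0, 0.0, -1.4]
opening: 0.0206
```

```bash
python3 -c "
from h import *
plan(.4982,-.0376,.010,-79)"
```

```text
t 10.55 pos [ 0.4984 -0.0378  0.0104] yaw -79.13 tilt [-0.  0. -1.] F [-0.   0.  -1.4] open 0.0206
shift tool mm [-0.2  0.2  0.4] turn -0.13
```

>>> jog_arm(
  commands=[1, 0, 0, 0.0006, 0, 1, 0, 0, 0, 0, 1, 0, 0, 0, 0],
)

```text
t: 10.8
tool_pos: [0.4986, -0.0378, 0.0101]
orientation: [-2.422, 2.001, -0.0]
force: [-2.7, -0.0, 3.5]
opening: 0.0214
```

>>> jog_arm(
  commands=[1, 0, 0, 0.0006, 0, 1, 0, 0, 0, 0, 1, 0, 0, 0, 0],
)

```text
t: 11.05
tool_pos: [0.4986, -0.0378, 0.0101]
orientation: [2.422, -2.001, 0.0]
force: [-4.4, 0.5, 11.4]
opening: 0.0208
```

Contact (11 N). Release slightly, then rise.

>>> jog_arm(
  commands=[0.5, 0, 0, 0, 0, 0.45, 0, 0, 0, 0, 0.4, 0, 0, 0, 0, 0.36, 0, 0, 0, 0, 0.36, 0, 0, 0, 0, 0.36, 0, 0, 0, 0],
)

```text
t: 11.55
tool_pos: [0.4983, -0.0378, 0.0091]
orientation: [2.422, -2.001, -0.0]
force: [-0.1, -0.4, -0.3]
opening: 0.0298
```

```bash
python3 -c "
from h import *
plan(.4982,-.0376,.010,-79)"
```

```text
t 11.55 pos [ 0.4983 -0.0378  0.0091] yaw -79.13 tilt [-0.  0. -1.] F [-0.1 -0.4 -0.3] open 0.0298
shift tool mm [-0.2  0.1 -0.9] turn -0.13
```

>>> jog_arm(
  commands=[0.36, 0, 0, -0.005, 0, 0.36, 0, 0, -0.015, 0, 0.36, 0, 0, -0.02, 0, 0, 0, 0, -0.02, 0, 0, 0, 0, -0.02, 0, 0, 0, 0, -0.02, 0, -0.5, -0.01, -0.005, -0.01, 0, -0.5, -0.026, -0.0116, 0, 0, -0.5, -0.026, -0.0116, 0, 0, -0.5, -0.026, -0.0116, 0, 0, -0.5, -0.026, -0.0116, 0, 0, -0.5, -0.026, -0.0116, 0, 0, -0.5, -0.026, -0.0116, 0, 0, -0.5, -0.026, -0.0116, 0, 0, -0.5, -0.026, -0.0116, 0, 0, -0.5, -0.026, -0.0116, 0, 0, -0.5, -0.026, -0.0116, 0, 0, -0.5, -0.026, -0.0116, 0, 0, -0.5, -0.026, -0.0116, 0, 0, -0.5, -0.016, -0.008, 0, 0],
)

```text
t: 13.22
tool_pos: [0.5834, 0.3265, 0.1186]
orientation: [-2.423, 1.999, 0.001]
force: [0.7, 1.1, 0.1]
opening: 0.0698
```

>>> jog_arm(
  commands=[-0.5, 0, 0, 0, -5, -0.5, 0, 0, 0, -7, -0.5, 0, 0, 0, -7, -0.5, 0, 0, 0, -7, -0.5, 0, 0, 0, -7, -0.5, 0, 0, 0, -7, -0.5, 0, 0, 0, -7, -0.5, 0, 0, 0, -7, -0.5, 0, 0, 0, -7, -0.5, 0, 0, 0, -7, -0.5, 0, 0, 0, -5, -0.5, 0, 0, 0, 0, -0.5, 0, 0, 0, 0],
)

```text
t: 14.3
tool_pos: [0.5836, 0.3235, 0.1188]
orientation: [3.137, -0.172, -0.001]
force: [0.2, 0.7, -0.2]
opening: 0.0697
```

Run:
```python
from h import *
plan(.5834,.323,.0065,-5.4)
p=robot.read_camera("scene");cv2.imwrite("pics/g6s.png",p["img"])
p=robot.read_camera("top");cv2.imwrite("pics/g6.png",cv2.resize(p["img"][200:330,310:460],None,fx=4.6,fy=4.6,interpolation=cv2.INTER_CUBIC))
cv2.imwrite("pics/g6full.png",p["img"])
```

```text
t 14.3 pos [0.5836 0.3235 0.1188] yaw -6.28 tilt [-0.001 -0.    -1.   ] F [ 0.2  0.7 -0.2] open 0.0697
shift tool mm [-1.000e-01  5.000e-01  1.123e+02] turn -0.88
```

View pics/g6s.png

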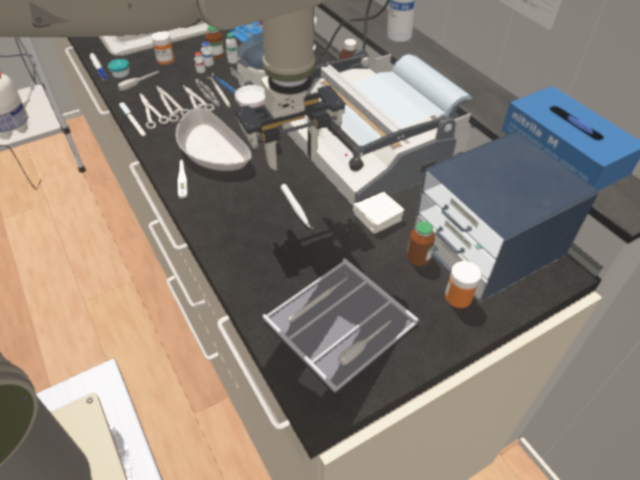

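View pics/g6.png

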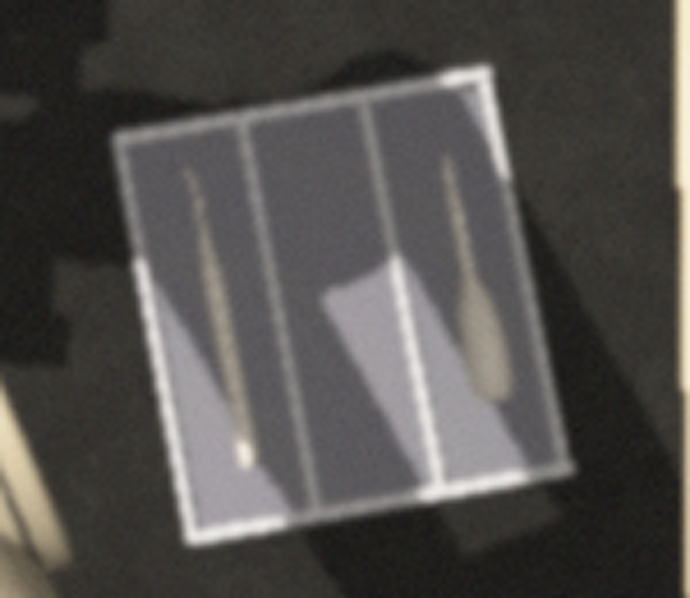

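>>> jog_arm(
  commands=[-0.5, -0.0001, 0.0005, 0, -0.9, -0.5, 0, 0, 0.01, 0, -0.2, 0, 0, 0.02, 0, -0.2, 0, 0, 0.02, 0, 0, 0, 0, 0.02, 0, 0, 0, 0, 0.018, 0, 0, 0, 0, 0.012, 0, 0, 0, 0, 0.007, 0, 0, 0, 0, 0.004, 0, 0, 0, 0, 0.001, 0, 0, 0, 0, 0, 0, 0, 0, 0, 0, 0],
)

```text
t: 15.4
tool_pos: [0.5848, 0.3228, 0.0085]
orientation: [-3.137, 0.143, -0.003]
force: [-0.4, 0.1, -0.4]
opening: 0.0466
```

Run:
```python
from h import *
plan(.5834,.323,.0065,-5.4)
p=robot.read_camera("scene");cv2.imwrite("pics/g7.png",cv2.resize(p["img"][90:250,200:400],None,fx=3.5,fy=3.5,interpolation=cv2.INTER_CUBIC))
```

```text
t 15.4 pos [0.5848 0.3228 0.0085] yaw -5.23 tilt [ 0.002  0.001 -1.   ] F [-0.4  0.1 -0.4] open 0.0466
shift tool mm [-1.4 -0.1  2. ] turn 0.17
```

View pics/g7.png

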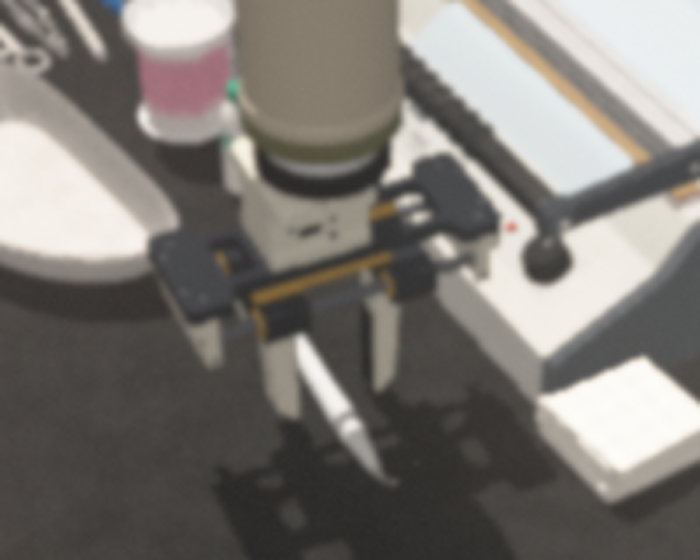

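>>> jog_arm(
  commands=[0.3, 0, 0, 0.0012, 0, 0.5, 0, 0, 0, 0, 0.5, 0, 0, 0, 0, 1, 0, 0, 0, 0, 1, 0, 0, 0, 0, 1, 0, 0, 0, 0, 1, 0, 0, 0, 0, 1, 0, 0, 0, 0, 1, 0, 0, 0, 0],
)

```text
t: 16.2
tool_pos: [0.5839, 0.3224, 0.0061]
orientation: [3.138, -0.143, -0.0]
force: [0.0, -0.6, 0.9]
opening: 0.0152
```

>>> jog_arm(
  commands=[1, 0, 0, -0.004, 0, 1, 0, 0, -0.01, 0, 1, 0, 0, -0.015, 0, 1, 0, 0, -0.02, 0, 1, 0, 0, -0.02, 0, 1, 0, 0, -0.02, 0, 1, 0, 0, -0.012, 0, 1, 0, 0, -0.005, 0, 1, 0, 0, 0, 0, 1, 0, 0, 0, 0],
)

```text
t: 17.03
tool_pos: [0.5838, 0.3223, 0.1118]
orientation: [3.138, -0.143, -0.0]
force: [0.0, 1.2, -1.5]
opening: 0.0153
```

Run:
```python
from h import *
plan(.5834,.323,.1065,-5.4)
p=robot.read_camera("scene");cv2.imwrite("pics/g8.png",cv2.resize(p["img"][70:250,200:400],None,fx=3.3,fy=3.3,interpolation=cv2.INTER_CUBIC))
```

```text
t 17.03 pos [0.5838 0.3223 0.1118] yaw -5.22 tilt [-0. -0. -1.] F [ 0.   1.2 -1.5] open 0.0153
shift tool mm [-0.4 -0.7  5.3] turn 0.18
```

View pics/g8.png

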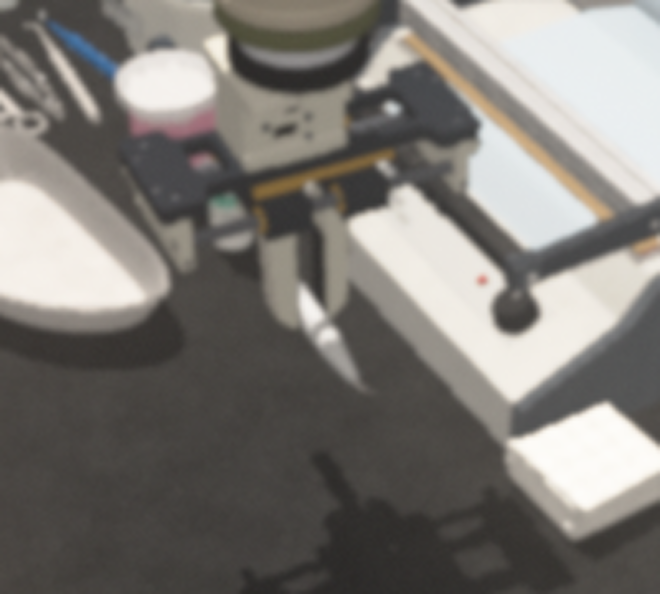

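>>> jog_arm(
  commands=[1, -0.0046, 0.01, 0, 0, 1, -0.0046, 0.02, 0, 0, 1, -0.0046, 0.029, 0, 0, 1, -0.0046, 0.029, 0, 0, 1, -0.0046, 0.029, 0, 0, 1, -0.0046, 0.029, 0, 0, 1, -0.0046, 0.029, 0, 0, 1, -0.0046, 0.029, 0, 0, 1, -0.0046, 0.029, 0, 0, 1, -0.0046, 0.029, 0, 0, 1, -0.0046, 0.024, 0, 0, 1, -0.0046, 0.0184, 0, 0, 1, 0, 0, 0, -5, 1, 0, 0, 0, -7, 1, 0, 0, 0, -7, 1, 0, 0, 0, -7, 1, 0, 0, 0, -7, 1, 0, 0, 0, -7, 1, 0, 0, 0, -7, 1, 0, 0, 0, -7],
)

```text
t: 18.75
tool_pos: [0.5001, 0.0243, 0.1103]
orientation: [-2.856, -1.305, 0.004]
force: [-0.8, -0.7, -0.4]
opening: 0.0152
```

>>> jog_arm(
  commands=[1, 0, 0, 0, -7, 1, 0, 0, 0, -7, 1, 0, 0, 0, -7, 1, 0, 0, 0, -7, 1, 0, 0, 0, -7, 1, 0, 0, 0, -7, 1, 0, 0, 0, -7, 1, 0, 0, 0, -3.2, 1, 0, 0, 0, 0, 1, 0, 0, 0, 0, 1, 0, 0, 0, 0],
)

```text
t: 19.67
tool_pos: [0.5007, 0.0243, 0.1112]
orientation: [-2.001, -2.421, 0.001]
force: [0.1, 0.1, -0.8]
opening: 0.0148
```

Run:
```python
from h import *
plan(.5015,.0242,.02,101)
p=robot.read_camera("scene");cv2.imwrite("pics/g9.png",cv2.resize(p["img"][200:400,230:450],None,fx=3,fy=3,interpolation=cv2.INTER_CUBIC))
```

```text
t 19.67 pos [0.5007 0.0243 0.1112] yaw 100.85 tilt [-0.001  0.    -1.   ] F [ 0.1  0.1 -0.8] open 0.0148
shift tool mm [-0.3  0.9 91.2] turn -0.15
```

View pics/g9.png

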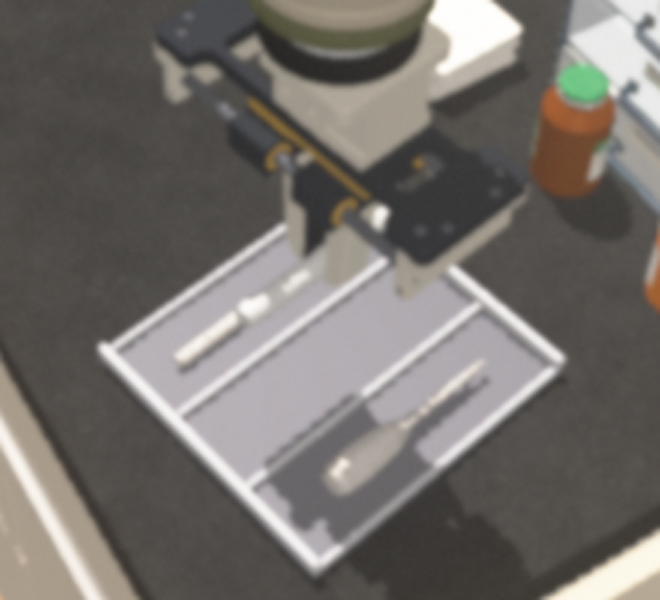

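>>> jog_arm(
  commands=[1, -0.0003, 0.0009, 0, -0.15, 1, 0, 0, 0.01, 0, 1, 0, 0, 0.02, 0, 1, 0, 0, 0.02, 0, 1, 0, 0, 0.02, 0, 1, 0, 0, 0.014, 0, 1, 0, 0, 0.008, 0, 1, 0, 0, 0.004, 0, 1, 0, 0, 0, 0, 1, 0, 0, 0, 0, 1, 0, 0, 0, 0, 1, 0, 0, 0, 0],
)

```text
t: 20.72
tool_pos: [0.5032, 0.0241, 0.0172]
orientation: [1.995, 2.425, 0.002]
force: [0.4, -0.1, -1.2]
opening: 0.0154
```

Run:
```python
from h import *
plan(.5015,.0242,.0091,101)
p=robot.read_camera("scene");cv2.imwrite("pics/g10.png",cv2.resize(p["img"][230:400,230:450],None,fx=3.5,fy=3.5,interpolation=cv2.INTER_CUBIC))
```

```text
t 20.72 pos [0.5032 0.0241 0.0172] yaw 101.12 tilt [ 0.002 -0.    -1.   ] F [ 0.4 -0.1 -1.2] open 0.0154
shift tool mm [ 0.4 -1.7  8.1] turn 0.12
```

View pics/g10.png

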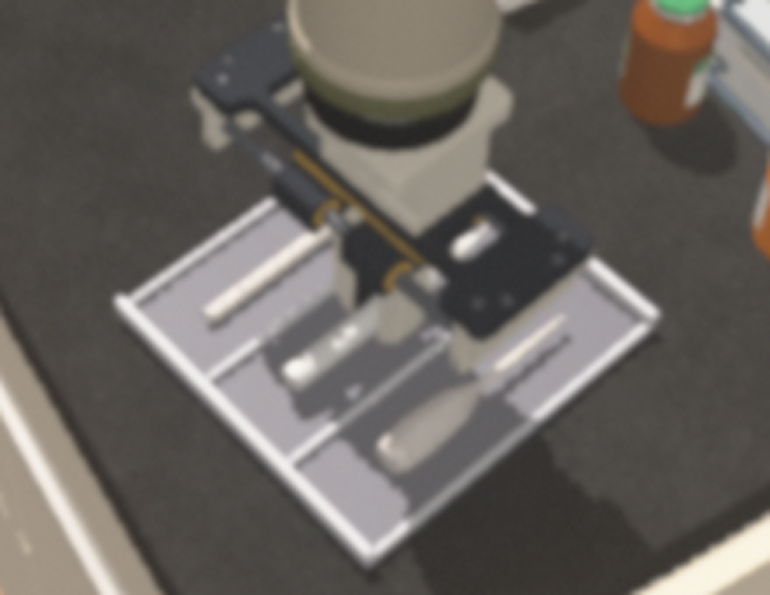

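Well aligned over the middle lane; lower in small steps.

>>> jog_arm(
  commands=[1, 0, 0, 0.002, 0, 1, 0, 0, 0.0015, 0, 1, 0, 0, 0.001, 0, 1, 0, 0, 0, 0, 1, 0, 0, 0, 0],
)

```text
t: 21.18
tool_pos: [0.502, 0.0241, 0.0114]
orientation: [-1.995, -2.426, 0.0]
force: [-0.4, -0.0, -0.7]
opening: 0.0153
```

>>> jog_arm(
  commands=[1, 0, 0, 0.0008, 0, 1, 0, 0, 0.0006, 0, 1, 0, 0, 0, 0, 1, 0, 0, 0, 0],
)

```text
t: 21.52
tool_pos: [0.5021, 0.0241, 0.0101]
orientation: [-1.996, -2.426, 0.0]
force: [0.3, 0.2, -0.4]
opening: 0.0153
```

>>> jog_arm(
  commands=[1, 0, 0, 0.0006, 0, 1, 0, 0, 0, 0, 1, 0, 0, 0, 0],
)

```text
t: 21.77
tool_pos: [0.5022, 0.0241, 0.0095]
orientation: [-1.996, -2.426, 0.0]
force: [0.9, 0.2, -0.3]
opening: 0.0152
```

>>> jog_arm(
  commands=[1, 0, 0, 0.0006, 0, 1, 0, 0, 0, 0, 1, 0, 0, 0, 0],
)

```text
t: 22.02
tool_pos: [0.5023, 0.0241, 0.009]
orientation: [1.996, 2.426, 0.0]
force: [-0.1, -0.1, 0.1]
opening: 0.0156
```

>>> jog_arm(
  commands=[1, 0, 0, 0.0005, 0, 1, 0, 0, 0, 0, 1, 0, 0, 0, 0],
)

```text
t: 22.27
tool_pos: [0.5023, 0.0241, 0.009]
orientation: [1.995, 2.426, 0.0]
force: [-2.5, 0.6, 6.2]
opening: 0.0158
```

>>> jog_arm(
  commands=[1, 0, 0, 0.0005, 0, 1, 0, 0, 0, 0, 1, 0, 0, 0, 0],
)

```text
t: 22.52
tool_pos: [0.5023, 0.0241, 0.0089]
orientation: [1.995, 2.426, -0.0]
force: [-6.0, 0.1, 10.8]
opening: 0.0152
```

Contact. Open slightly, keeping the fingers inside the lane, then rise slowly.

>>> jog_arm(
  commands=[0.6, 0, 0, -0.0005, 0, 0.57, 0, 0, 0, 0, 0.53, 0, 0, 0, 0, 0.5, 0, 0, 0, 0, 0.47, 0, 0, 0, 0, 0.47, 0, 0, 0, 0],
)

```text
t: 23.02
tool_pos: [0.5021, 0.0242, 0.0083]
orientation: [-1.995, -2.426, 0.0]
force: [1.0, 0.8, 0.0]
opening: 0.0248
```

>>> jog_arm(
  commands=[0.47, 0, 0, -0.004, 0, 0.47, 0, 0, -0.01, 0, 0.45, 0, 0, -0.015, 0, 0.4, 0, 0, -0.02, 0, 0.3, 0, 0, -0.02, 0, 0.3, 0, 0, -0.02, 0, 0.3, 0, 0, -0.015, 0, 0.3, 0, 0, -0.005, 0],
)

```text
t: 23.68
tool_pos: [0.5042, 0.0241, 0.1215]
orientation: [1.993, 2.423, 0.005]
force: [-0.3, -0.1, -0.6]
opening: 0.0325
```

```bash
python3 -c "
from h import *
plan(.45,.35,.2,101)"
```

```text
t 23.68 pos [0.5042 0.0241 0.1215] yaw 101.13 tilt [ 0.005 -0.    -1.   ] F [-0.3 -0.1 -0.6] open 0.0325
shift tool mm [330.2  10.1 -78.9] turn 0.13
```

>>> jog_arm(
  commands=[0.3, 0.01, 0.001, -0.006, 0, 0.3, 0.025, 0.001, -0.006, 0, 0.3, 0.025, 0.001, -0.006, 0, 0.3, 0.025, 0.001, -0.006, 0, 0.3, 0.025, 0.001, -0.006, 0, 0.3, 0.025, 0.001, -0.006, 0, 0.3, 0.025, 0.001, -0.006, 0, 0.3, 0.025, 0.001, -0.006, 0, 0.3, 0.025, 0.001, -0.006, 0, 0.3, 0.025, 0.001, -0.006, 0, 0.3, 0.025, 0, -0.006, 0, 0.3, 0.025, 0, -0.006, 0, 0.3, 0.025, 0, -0.006, 0, 0.3, 0.02, 0, 0, 0, 0.3, 0, 0, 0, 0, 0.3, 0, 0, 0, 0],
)

```text
t: 25.02
tool_pos: [0.4471, 0.3507, 0.1945]
orientation: [-1.993, -2.428, 0.003]
force: [0.7, -0.3, -0.6]
opening: 0.0328
```

Run:
```python
from h import *
pt=robot.read_camera("top");ps=robot.read_camera("scene")
cv2.imwrite("pics/f1.png",cv2.resize(pt["img"][150:330,280:460],None,fx=3.3,fy=3.3,interpolation=cv2.INTER_CUBIC))
cv2.imwrite("pics/f2.png",cv2.resize(ps["img"][200:400,250:480],None,fx=3,fy=3,interpolation=cv2.INTER_CUBIC))
for n,z in [("probe",.003),("elevator_butt",.0135),("elevator_tip",.0135),("handpiece_butt",.011),("handpiece_tip",.011),("pill_jar",0),("vial",0),("gauze_stack",0)]:
    pin(pt,n,z);pin(ps,n,z)
```

```text
20 probe 0.79 (357.4, 272.1) [0.4953 0.0851 0.003 ]
20 probe 0.55 (384.3, 267.6) [0.506  0.0258 0.003 ]
21 probe 0.61 (319.7, 297.2) [0.5074 0.0877 0.003 ]
20 elevator_butt 0.67 (418.0, 281.9) [ 0.4749 -0.0462  0.0135]
20 elevator_butt 0.36 (405.0, 235.4) [ 0.5768 -0.0187  0.0135]
21 elevator_butt 0.85 (340.5, 356.4) [ 0.4714 -0.0381  0.0135]
21 elevator_butt 0.47 (456.9, 297.7) [ 0.7137 -0.0436  0.0135]
20 elevator_tip 0.77 (405.9, 234.1) [ 0.5797 -0.0207  0.0135]
21 elevator_tip 0.87 (388.8, 323.2) [ 0.5774 -0.0258  0.0135]
20 handpiece_butt 0.62 (390.5, 293.0) [0.4502 0.0135 0.011 ]
20 handpiece_butt 0.62 (357.5, 170.4) [0.7224 0.0861 0.011 ]
21 handpiece_butt 0.77 (312.7, 339.2) [0.4495 0.0143 0.011 ]
20 handpiece_tip 0.73 (379.5, 240.1) [0.5659 0.0372 0.011 ]
20 handpiece_tip 0.72 (384.0, 267.3) [0.506  0.0275 0.011 ]
21 handpiece_tip 0.76 (361.1, 303.8) [0.5602 0.0333 0.011 ]
21 handpiece_tip 0.65 (318.2, 299.6) [0.4994 0.0796 0.011 ]
20 pill_jar 0.57 (409.1, 171.9) [ 0.7238 -0.0316  0.    ]
20 pill_jar 0.55 (383.7, 237.4) [0.5735 0.0265 0.    ]
21 pill_jar 0.58 (456.1, 297.8) [ 0.7211 -0.0368  0.    ]
21 pill_jar 0.54 (316.7, 298.6) [0.5023 0.0897 0.    ]
20 vial 0.73 (359.8, 169.7) [0.727 0.08  0.   ]
21 vial 0.89 (418.4, 258.7) [0.7195 0.0714 0.    ]
20 gauze_stack 0.58 (303.7, 175.5) [0.7115 0.2064 0.    ]
21 gauze_stack 0.46 (319.7, 295.3) [ 0.5108  0.0933 -0.    ]
```

View pics/f1.png

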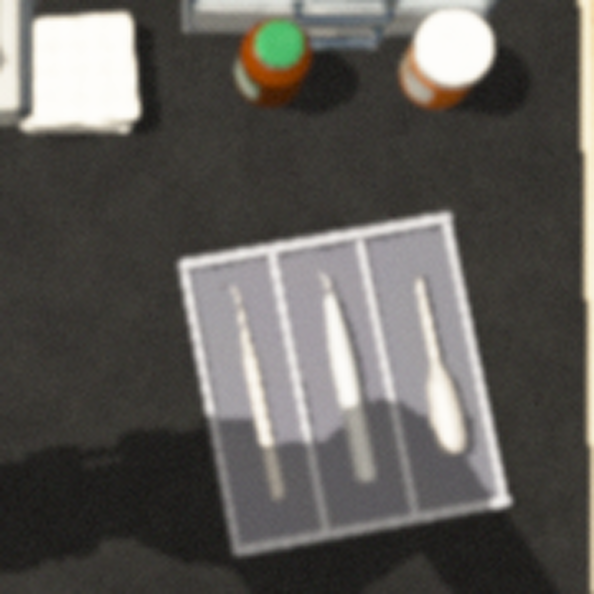

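View pics/f2.png

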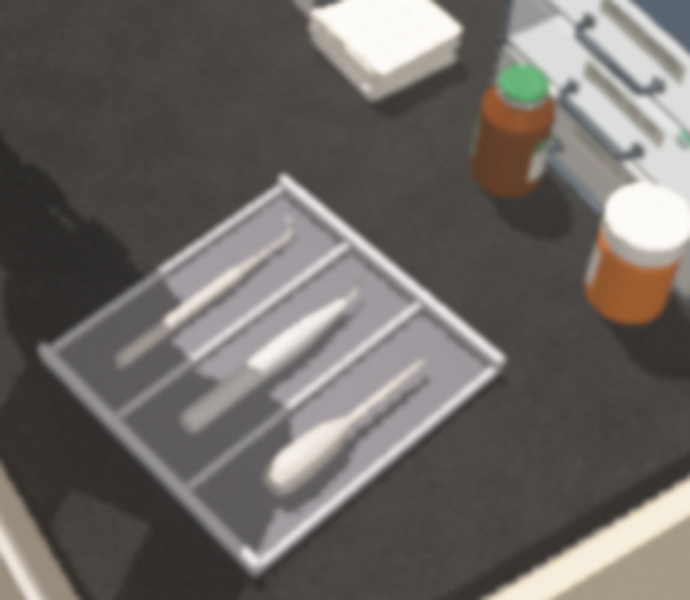

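The elevator lies in the -y lane, the handpiece in the middle lane and the probe in the +y lane. All three are straight with their tips toward the tray's far end, and the bystanders have not moved.

```bash
python3 -c "
from h import *
print(robot.close_job())"
```

```text
the job is handed in; nothing more can be done
None
```

The elevator is in the tray's -y lane and the handpiece is in the middle lane. Both lie flat, with their tips pointing the same way as the probe's. I lowered each one until it touched the floor of the lane (about 11 N), opened the fingers just enough to release it, and lifted clear. I handed the job in at about 26 s of the 54 s allowed.

**Placement:** in the last top and scene pictures, both instruments are straight and roughly centred in their lanes. The network's points put the handpiece at about 10–12° and the elevator at about 7–14°, against 11° for the tray. The two cameras differ on the elevator's butt by about 8 mm, which explains its wider range. The picture itself shows it straight.

**Left alone:** the probe, pill jar, vial and gauze look unmoved in the pictures. The network's readings for them shifted by up to about 13 mm between pictures, and the scene camera gave no usable reading for the gauze in the last one, so for these I relied on the pictures.

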